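# Close the sample chamber and lock its ring

## Robot

A 6-joint arm with a two-finger parallel gripper is mounted at the origin on the work surface. World frame = base frame: x ahead of the robot, y to its left, z up, the work surface at z = 0. Lengths are in m, angles in degrees, forces in N, time in s.
With the tool pointing down it reaches from about 0.3 to 0.75 m from the base axis. Payload 8.5 kg.
Tool frame: the origin (TCP) lies on the centre line of the jaws, within the pads' length; the fingertips stand 25 mm ahead of it and the grasp point (between the pads) lies 6 mm ahead of it; z points along the fingers, y is the line along which they close (so a half turn about z gives the same grasp; the last joint's range is limited). The gripper opens to 85 mm and grips with 20 to 120 N. Pads are 22 mm wide; open, the fingers measure 114 mm over their backs; the gripper's body (76 mm by 85 mm) begins 54 mm behind the grasp point. The pads swing forward as they close: fully open they stand 13 mm farther back than shut.
Start: joints at [-85.445, 21.807, 74.336, -0, 83.858, -12.336], TCP at [0.16, -0.526, 0.256] pointing down, gripper open.
Joint ranges: [-178.18, 178.18], [-50.72, 133.34], [12.68, 142.11], [-81.47, 261.47], [9.98, 163.14], [-165.26, 165.26]. Speed limits (degrees/s): [136.94, 136.94, 180, 180, 180, 180].

## Interface

Orientations are given as a 3x3 rotation matrix whose columns are the frame's x, y, z axes.
In Python, from rig import telemetry, optics, env gives the robot as it stands.
- The arm moves only by the tool send_rows, never from a script. Its argument "deltas" is a list that holds one entry, the list of rows, each a list of 7 numbers: the shift along the tool's x, y, z in m, then the turn, a rotation vector about the tool's x, y, z in rad, then the opening, from -1 (shut) to 1 (fully open), so that 0 is half open. In form: [[[x, y, z, ax, ay, az, grip], ...]]. A call has 1 to 12 rows; each row shifts and turns the commanded pose from where the row before left it, along the tool's axes as they then stand; what a row does not reach is not made up. A row lasts 1/8 s, in which the tool goes at most 62.5 mm and 10.7 degrees, less where a joint would pass 70% of its speed; a pose out of reach is approached as far as the arm can. A call is refused whole if a number of a shift passes 0.0625 or a number of a turn 0.188, either way. A call with a gripper value outside its range is refused whole. The fingers move at their own pace and stop on an object; "squeeze" is the grip in N (left out, the last holds). Time passes only in rows, so rows that do not move let the fingers close. It gives the time, the measured TCP pose, the force, the opening and the grip force at its end, in the units of the state.
- telemetry.observe(): the state, without advancing time (a new reading comes with each control period).
- optics.get_image(name): name is "scene" or "top"; returns a dict with "image" (420x560x3 uint8, red, green, blue), "range_z" (420x560 float32, m along the optical axis (not along the pixel's ray), 0 where there is no reading), "K" (3x3 intrinsics, pixels), "k1" (the pictures are not rectified: a ray, as slopes to the right and down, at radius r is drawn at 1 + k1 r^2 times it, then the intrinsics apply), "rvec" (rotation vector, rad) and "tvec" (3), from world to camera coordinates, as OpenCV has them. Camera axes: x right, y down, z forward; pixel columns grow to the right and rows downward; lengths in m; the calibration is good to about 2 mm. A picture is of the moment at which its call begins.
- env.close_job(): hands the job in; it is judged then, once.
The state is a dict: "time_s": time; "q": joint angles; "qvel": joint speeds; "joint_efforts": joint torques, N m; "position": TCP position; "tool_rot": TCP orientation; "ft_force": force on the tool from outside, world axes, zero at the start; "wrist_torque": the same for the moment, N m; "grip_width": finger opening in m; "gripper_force": force on a finger pad.
Only numpy, scipy, OpenCV 4.12 (cv2) and the standard library are available. Lean on these libraries where they do the work, as an engineer would, in place of code of your own. Each camera call takes 0.05 s, during which the arm holds its last target. There are 200 camera calls.

## Task

The source is on its pedestal in the small vacuum chamber and the chamber now has to be closed for the run: swing the hinged window lid fully down, then turn the blue lock ring clockwise (seen from above) by its upright black knobs until its white line stands in the green mark. Turn the ring only once the lid is down, stop it in the green mark (it can be turned too far), and leave the other equipment on the bench undisturbed.

Things in the scene. Friction and masses are not known exactly. Their poses are not given: they have to be found in the camera images.
- chamber: aluminium vacuum chamber fixed on the bench, 148 mm across, with a flange 192 mm across, its top 104 mm above the bench. Origin: centre of its underside, on the ring's vertical axis; x points level from there to the lid's hinge. Two hinge cheeks rise to 142 mm, 90 to 120 mm out, within 25 mm either side of x. Below the flange a pump stub and a gauge stick out to 114 mm at -43 and +43 degrees
- lid (a joint): lid angle in rad: 0 = fully shut (stop), grows as it opens, stop at 1.75. Level hinge along the chamber's y. Stiff friction hinge (0.6 N m): the lid stays where left and must be pushed all the way down, some 5 N at its bar. Lid 0.32 to 0.48 kg, disc 114 mm across, 10 mm thick; shut, it lies inside the ring, top 120 mm above the bench, and its 26 mm wide hinge arm (top 136 mm) crosses over the ring
- lid_hinge (a point): middle of the lid's hinge axis, 105 mm from the chamber's axis along the chamber's x, 131 mm above the bench. It does not move
- lid_bar (a point): middle of a steel bar handle on the lid's outer (upper) face: round bar 10 mm thick, 50 mm long, parallel to the hinge axis, 21 mm free under it. 145 mm from the hinge axis along the lid and 15 mm off it outwards; shut, it is 40 mm from the chamber's axis on the side away from the hinge, 146 mm above the bench. The lid's edge is 17 mm past the bar, an ear 24 mm. Moves with the lid
- ring (a joint): lock ring angle in rad: 0 = white line at the middle of the red (open) mark, grows clockwise seen from above; 1.047 = white line at the middle of the green (locked) mark, which reaches 0.11 either side; stop at 1.30, past the mark. Friction 0.35 N m (5 N at a knob), stays where left. From 0.6 on its claws lie over the lid's ears, so the lid must be down before that
- knob_a (a point): top centre of knob A: upright black cylinder 18 mm across, from 129 to 176 mm above the bench (this point: 176), on the blue ring (168 mm across, top 121 mm, claw under the knob 126 mm above the bench), 75 mm from the ring's axis. At ring = 0 it lies 150 degrees anticlockwise from the chamber's x, locked 90 degrees. Moves with the ring
- knob_b (a point): the same for knob B, straight opposite knob A (at ring = 0 it stands close to the hinge arm)
- ring_line (a point): outer end of the white index line on the ring's top, 84 mm from the axis, 121 mm above the bench, 45 degrees anticlockwise of knob A. Moves with the ring
- lock_mark (a point): centre of the green mark on the flange, 10 x 20 mm, 90.5 mm from the axis, 105 mm above the bench, 135 degrees anticlockwise from the chamber's x (the like red open mark is at 195 degrees). Fixed
- source_holder: bystander: blue cylinder with four short blue rods on top, 62 mm in diameter, 103 mm tall, 0.55 kg, loose. Origin: centre of its underside
- detector_stand: bystander: white round saddle base 68 mm in diameter with a side clamp knob, a steel rod and a black detector tube lying across its top, 162 mm tall, 0.9 kg, loose. Origin: centre of its underside
- absorber_rack: bystander: wooden rack 70 x 120 mm with upright metal plates, 70 mm tall, 0.8 kg, loose. Origin: centre of its underside

How it is judged:
By the outcome, as a careful person would: the job done as asked, in the order asked, and still so for the second after the job is handed in, with the robot touching nothing.
It also fails if it takes over 51 s, if anything falls off the work surface, if the arm or the gripper's body presses on something with over 40 N, if the wrist force passes 120 N, or if a joint passes its speed limit or range.

## Working session

There is one attempt and no reset: what is moved stays moved. The work goes in short steps, Python scripts to look and compute and a tool call to move; the robot and the scene stay as the last step left them, time stands still between calls to the robot, and variables do not carry over. Pictures are saved under pics/ and viewed, at most 10 in all, crops included, and the job is handed in when it is done.

Besides the shell and the picture viewer there is one more tool, called after "Request:" by a JSON object that holds its "api" and its "payload", one argument or row to a line. send_rows: Moves the arm, as the interface text tells. Its arguments: {"type":"object","properties":{"deltas":{"type":"array"},"squeeze":{"type":"number"}},"required":["deltas"]}

```bash
mkdir -p pics; ls; python3 - <<'E'
from rig import telemetry, optics
import cv2,numpy as np
s=telemetry.observe(); print(s['time_s'],s['position'],np.round(s['tool_rot'],3).tolist(),s['grip_width'])
for n in('scene','top'):
    d=optics.get_image(n); np.savez('%s0.npz'%n,**d); cv2.imwrite('pics/%s0.png'%n,d['image'][:,:,::-1])
    R=cv2.Rodrigues(np.array(d['rvec'],float))[0]; print(n,d['K'],d['k1'],-R.T@np.array(d['tvec']).ravel(),R.tolist())
E
```

```text
pics
0.0 [ 0.15977211 -0.52600649  0.25569119] [[0.957, 0.291, -0.0], [0.291, -0.957, 0.002], [0.0, -0.001, -1.0]] 0.0855210536945279
scene [[536.85909594   0.         282.16919447]
 [  0.         536.85909594 211.64591828]
 [  0.           0.           1.        ]] -0.11022588425878267 [1.10503778 0.67308868 1.1401073 ] [[-0.7484061568327595, 0.6632282288541151, 0.004067046330260199], [0.4947476519009144, 0.5623506915443827, -0.662560533580205], [-0.44171595551140164, -0.49385222098375525, -0.7489973287509519]]
top [[480.85709003   0.         280.79857572]
 [  0.         480.85709003 203.05056196]
 [  0.           0.           1.        ]] -0.07826587284415334 [0.23807856 0.00373512 1.35170077] [[-0.021281819231216192, -0.9997606282035832, -0.005076461778275088], [-0.9737486779508516, 0.021878564207597928, -0.22657193254501437], [0.22662876330946688, 0.0001213350339731023, -0.9739812056290569]]
```

View pics/scene0.png

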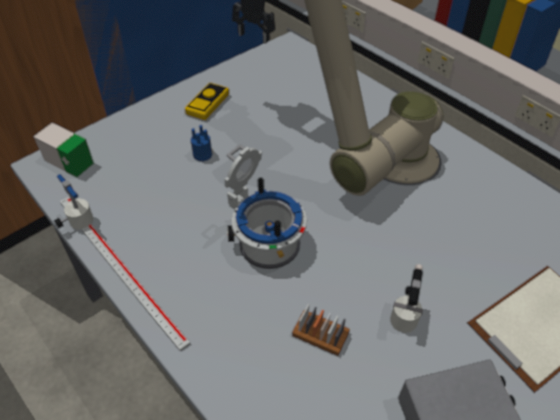

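View pics/top0.png

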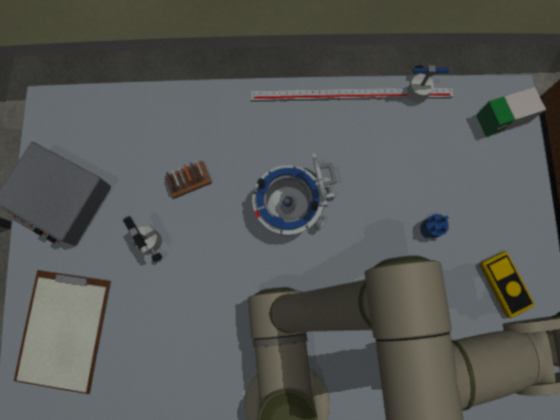

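The scene view shows the chamber at about (268,225) with the lid open behind it. The top view shows the chamber at (289,201), the red mark at (257,213) and the lid on the right at (322,180). Next I'll measure by colour.

```bash
cat > h.py <<'E'
import cv2,numpy as np
def load(n,k='0'): return dict(np.load(f'{n}{k}.npz'))
def cam(d):
    R=cv2.Rodrigues(d['rvec'].astype(float))[0]; return R,-R.T@d['tvec'].ravel()
def rays(d,uv):
    R,c=cam(d); K=d['K']; p=(np.atleast_2d(uv).astype(float)-K[:2,2])/K[0,0]; q=p.copy()
    for _ in range(20): q=p/(1+float(d['k1'])*(q**2).sum(1,keepdims=True))
    return c,np.c_[q,np.ones(len(q))]@R
def onplane(d,uv,z):
    c,r=rays(d,uv); return c+r*((z-c[2])/r[:,2:])
def proj(d,P):
    R,c=cam(d); X=(np.atleast_2d(P)-c)@R.T; q=X[:,:2]/X[:,2:]
    return q*(1+float(d['k1'])*(q**2).sum(1,keepdims=True))*d['K'][0,0]+d['K'][:2,2]
def mask(d,lo,hi,box):
    h=cv2.cvtColor(d['image'],cv2.COLOR_RGB2HSV); m=cv2.inRange(h,lo,hi); o=np.zeros_like(m)
    a,b,c,e=box; o[b:e,a:c]=m[b:e,a:c]; return o
def uv(m): v,u=np.nonzero(m); return np.c_[u,v]
E
python3 - <<'E'
from h import *
box={'scene':(205,165,325,275),'top':(235,145,345,250)}
for n in box:
    d=load(n); b=box[n]
    bl=mask(d,(105,120,40),(125,255,255),b)
    P=onplane(d,uv(bl),.121)[:,:2]
    hull=cv2.convexHull(P.astype(np.float32)*1000)
    print(n,'blue',len(P),cv2.minEnclosingCircle(hull),np.median(P,0))
    for nm,lo,hi in(('red',(0,150,80),(6,255,255)),('red2',(174,150,80),(180,255,255)),('green',(45,90,40),(85,255,255))):
        p=uv(mask(d,lo,hi,b))
        if len(p): print(nm,len(p),p.mean(0),onplane(d,p.mean(0),.105))
    k=uv(mask(d,(0,0,0),(180,255,45),b)); print('dark',len(k))
    a=cv2.resize(d['image'][b[1]:b[3],b[0]:b[2],::-1],None,fx=5.5,fy=5.5,interpolation=cv2.INTER_CUBIC)[:600]
    cv2.imwrite(f'pics/{n}_crop.png',a)
E
```

```text
scene blue 1172 ((536.6961059570312, -13.030241012573242), 88.40555572509766) [ 0.55184113 -0.00182994]
red 13 [301.61538462 229.53846154] [[0.49770084 0.06744822 0.105     ]]
green 23 [272.39130435 246.43478261] [[0.58749903 0.05952285 0.105     ]]
dark 238
top blue 1054 ((539.558837890625, -13.777323722839355), 83.28931427001953) [ 0.53634852 -0.01089143]
red 13 [256.46153846 213.23076923] [[0.50191968 0.06896245 0.105     ]]
red2 3 [257.33333333 213.66666667] [[0.50068832 0.06666336 0.105     ]]
dark 91
```

View pics/scene_crop.png

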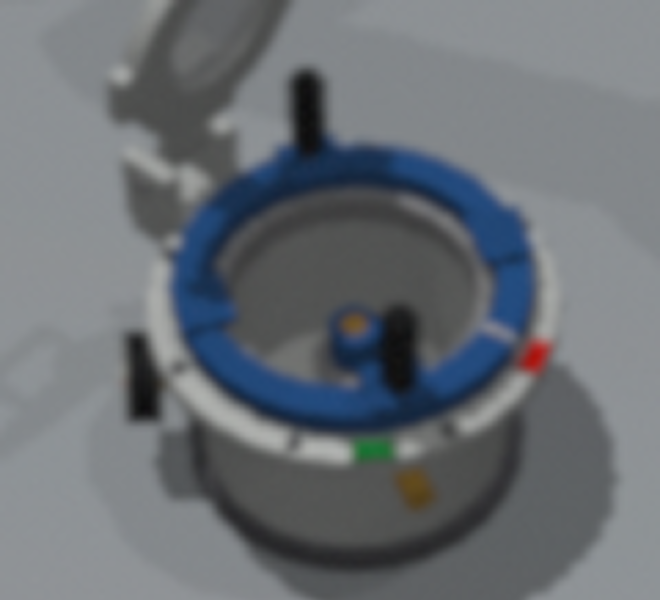

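View pics/top_crop.png

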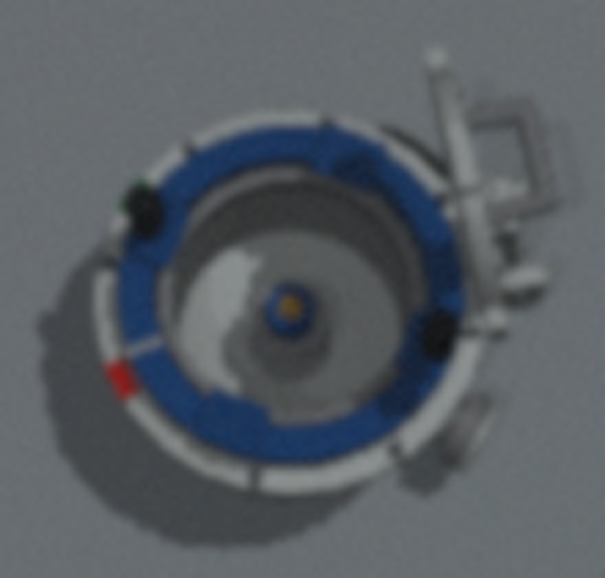

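The crops show the green mark at scene (272,246) and the red mark at top (256,213), with the white line close to red. The knobs are at top crop (147,213) and (440,333). Next I'll get the ring and lid angles.

```bash
python3 - <<'E'
from h import *
T,S=load('top'),load('scene')
c=np.array([.5393,-.0135])
ang=lambda p:np.degrees(np.arctan2(p[1]-c[1],p[0]-c[0]))
for d,nm,b,px,z in((T,'knobA',(235,145),(147,208),.176),(T,'knobB',(235,145),(440,330),.176),(T,'line',(235,145),(133,351),.121),(T,'red',(235,145),(122,380),.105),(S,'knobA',(205,165),(400,312),.176),(S,'knobB',(205,165),(306,75),.176),(S,'line',(205,165),(508,338),.121),(S,'red',(205,165),(536,356),.105),(S,'green',(205,165),(374,451),.105)):
    p=onplane(d,np.array(b)+(np.array(px)+.5)/5.5-.5,z)[0]; print(nm,p.round(4),'r',np.hypot(*(p[:2]-c)).round(4),'ang',ang(p).round(1))
# lid points
psi=np.radians(-78.5); ex=np.array([np.cos(psi),np.sin(psi)]); ey=np.array([-ex[1],ex[0]])
for d,b in((T,(295,140,350,245)),(S,(215,130,275,215))):
    u,v=np.meshgrid(np.arange(b[0],b[2]),np.arange(b[1],b[3])); px=np.c_[u.ravel(),v.ravel()]
    cc,r=rays(d,px); z=d['range_z'][px[:,1],px[:,0]]; P=(cc+r*z[:,None])[z>0]
    x=(P[:,:2]-c)@ex; y=(P[:,:2]-c)@ey; h=P[:,2]
    k=(h>.16)&(np.abs(y)<.07)&(x>.07)&(x<.25); X=np.c_[x,y,h][k]; print(len(X))
    for lo in np.arange(.16,.32,.02):
        q=X[(X[:,2]>=lo)&(X[:,2]<lo+.02)]
        if len(q): print(lo.round(2),len(q),np.percentile(q[:,0],[5,25,50,75,95]).round(3),np.percentile(q[:,1],[5,50,95]).round(3))
E
```

```text
knobA [0.5665 0.0521 0.176 ] r 0.0711 ang 67.5
knobB [ 0.5058 -0.0808  0.176 ] r 0.0752 ang -116.5
line [0.5113 0.0619 0.121 ] r 0.0805 ang 110.4
red [0.5007 0.0681 0.105 ] r 0.0903 ang 115.3
knobA [0.5653 0.0526 0.176 ] r 0.0711 ang 68.6
knobB [ 0.5032 -0.0842  0.176 ] r 0.0794 ang -117.1
line [0.5081 0.061  0.121 ] r 0.0807 ang 112.7
red [0.4964 0.0676 0.105 ] r 0.0918 ang 117.9
green [0.5874 0.0602 0.105 ] r 0.088 ang 56.8
413
0.16 8 [0.097 0.098 0.101 0.104 0.105] [-0.017 -0.016 -0.015]
0.18 17 [0.076 0.077 0.09  0.097 0.101] [-0.031 -0.015  0.001]
0.2 39 [0.076 0.088 0.094 0.097 0.1  ] [-0.016  0.003  0.018]
0.22 13 [0.071 0.073 0.074 0.076 0.081] [-0.067 -0.057  0.039]
0.24 47 [0.071 0.073 0.076 0.078 0.082] [-0.065 -0.055  0.06 ]
0.26 129 [0.07  0.075 0.082 0.096 0.106] [-0.049 -0.015  0.04 ]
0.28 157 [0.071 0.074 0.087 0.102 0.106] [-0.03  -0.005  0.023]
0.3 3 [0.071 0.072 0.073 0.073 0.073] [-0.015 -0.008 -0.007]
880
0.16 18 [0.079 0.079 0.08  0.081 0.083] [-0.018 -0.003  0.009]
0.18 82 [0.076 0.077 0.077 0.078 0.079] [-0.038 -0.005  0.028]
0.2 152 [0.073 0.075 0.076 0.077 0.079] [-0.051 -0.006  0.038]
0.22 205 [0.071 0.073 0.075 0.076 0.078] [-0.06  -0.     0.058]
0.24 185 [0.071 0.072 0.073 0.075 0.079] [-0.064  0.003  0.056]
0.26 108 [0.07  0.072 0.076 0.095 0.102] [-0.038  0.019  0.042]
0.28 124 [0.071 0.074 0.092 0.102 0.106] [-0.028  0.005  0.024]
0.3 6 [0.07  0.071 0.073 0.073 0.073] [-0.014 -0.003  0.01 ]
```

```bash
cat >> h.py <<'E'
from scipy.spatial.transform import Rotation as Ro, Slerp
C=np.array([.537,-.0145,0]); psi=np.radians(-79.3)
ex=np.array([np.cos(psi),np.sin(psi),0]); ey=np.array([-ex[1],ex[0],0]); ez=np.array([0,0,1.])
def toolR(a):  # tilt a (rad): tool x = chamber y
    z=-np.sin(a)*ex-np.cos(a)*ez; return np.c_[ey,np.cross(z,ey),z]
def bar(t): return C+ex*(.105-.145*np.cos(t)+.015*np.sin(t))+ez*(.131+.145*np.sin(t)+.015*np.cos(t))
def rows(poses,p,R,g):
    "poses: (p,R) per row; tracks the rounded rows; prints them"
    out=[]
    for P,Q in poses:
        t=np.round(R.T@(P-p),4); w=np.round(Ro.from_matrix(R.T@Q).as_rotvec(),3)
        p=p+R@t; R=R@Ro.from_rotvec(w).as_matrix(); out.append([*t.tolist(),*w.tolist(),g])
    for i in range(0,len(out),12): print('[[%s]]'%','.join('['+','.join('%g'%x for x in r)+']' for r in out[i:i+12]))
    np.savez('cmd.npz',p=p,R=R); print('end',p.round(4))
def lin(p,R,P,Q,n):
    s=Slerp([0,1],Ro.from_matrix(np.array([R,Q])))
    return [(p+(P-p)*k/n,s(k/n).as_matrix()) for k in range(1,n+1)]
E
python3 - <<'E'
from h import *
from rig import telemetry
s=telemetry.observe(); p,R=np.array(s['position']),np.array(s['tool_rot'])
th=np.radians(86); Q=toolR(.7*th); rows(lin(p,R,bar(th)-.08*Q[:,2],Q,14),p,R,-1)
print(np.degrees(.7*th),bar(th))
E
```

```text
[[[0.035,-0.0144,-0.0043,0.075,0.004,0.007,-1],[0.035,-0.0149,-0.0031,0.075,0.004,0.007,-1],[0.0348,-0.0154,-0.0018,0.075,0.004,0.007,-1],[0.0347,-0.0157,-0.0004,0.075,0.004,0.007,-1],[0.0346,-0.0159,0.0008,0.074,0.004,0.007,-1],[0.0345,-0.016,0.0022,0.075,0.004,0.007,-1],[0.0344,-0.0161,0.0035,0.075,0.004,0.007,-1],[0.0343,-0.016,0.0048,0.075,0.004,0.007,-1],[0.0341,-0.0159,0.0062,0.075,0.004,0.007,-1],[0.034,-0.0155,0.0075,0.075,0.004,0.007,-1],[0.0338,-0.0152,0.0087,0.075,0.004,0.007,-1],[0.0337,-0.0147,0.0101,0.075,0.004,0.007,-1]]]
[[[0.0335,-0.0142,0.0112,0.075,0.004,0.007,-1],[0.0334,-0.0134,0.0124,0.074,0.005,0.007,-1]]]
end [ 0.5703 -0.1907  0.3164]
60.199999999999996 [ 0.55739525 -0.12243881  0.27669313]
```

Request:
{"api": "send_rows", "payload": {
  "deltas": [
    [[0.035, -0.0144, -0.0043, 0.075, 0.004, 0.007, -1], [0.035, -0.0149, -0.0031, 0.075, 0.004, 0.007, -1], [0.0348, -0.0154, -0.0018, 0.075, 0.004, 0.007, -1], [0.0347, -0.0157, -0.0004, 0.075, 0.004, 0.007, -1], [0.0346, -0.0159, 0.0008, 0.074, 0.004, 0.007, -1], [0.0345, -0.016, 0.0022, 0.075, 0.004, 0.007, -1], [0.0344, -0.0161, 0.0035, 0.075, 0.004, 0.007, -1], [0.0343, -0.016, 0.0048, 0.075, 0.004, 0.007, -1], [0.0341, -0.0159, 0.0062, 0.075, 0.004, 0.007, -1], [0.034, -0.0155, 0.0075, 0.075, 0.004, 0.007, -1], [0.0338, -0.0152, 0.0087, 0.075, 0.004, 0.007, -1], [0.0337, -0.0147, 0.0101, 0.075, 0.004, 0.007, -1]]
  ]
}}

```text
time_s: 1.6
position: [0.5125, -0.2379, 0.3078]
tool_rot: [[0.98, 0.128, -0.154], [0.2, -0.606, 0.77], [0.006, -0.785, -0.619]]
ft_force: [0.2, 0.4, 0.4]
grip_width: -0.0003
gripper_force: 0.0
```

Request:
{"api": "send_rows", "payload": {
  "deltas": [
    [[0.0335, -0.0142, 0.0112, 0.075, 0.004, 0.007, -1], [0.0334, -0.0134, 0.0124, 0.074, 0.005, 0.007, -1], [0, 0, 0, 0, 0, 0, -1]]
  ]
}}

```text
time_s: 1.98
position: [0.5713, -0.1895, 0.3152]
tool_rot: [[0.982, 0.092, -0.164], [0.188, -0.488, 0.853], [-0.001, -0.868, -0.496]]
ft_force: [-0.9, 0.5, 0.1]
grip_width: 0.0
gripper_force: 0.0
```

```bash
python3 - <<'E'
from h import *
from rig import telemetry,optics
s=telemetry.observe(); p,R=np.array(s['position']),np.array(s['tool_rot']); z=np.load('cmd.npz')
print(s['time_s'],p,(p-z['p']).round(4),(R-z['R']).round(3).tolist(),s['ft_force'],s['grip_width'],s['q'])
d=optics.get_image('scene'); a=d['image'][90:270,180:400,::-1]; cv2.imwrite('pics/s1.png',cv2.resize(a,None,fx=3,fy=3,interpolation=2))
th=np.radians(86); Q=toolR(.7*th)
P=[]
for t in np.linspace(86,0,24):
    a=.7*np.radians(t); P.append((bar(np.radians(t))-.03*toolR(a)[:,2],toolR(a)))
rows(lin(z['p'],z['R'],*P[0],5)+P[1:],z['p'],z['R'],-1)
E
```

```text
1.975 [ 0.57127474 -0.18952451  0.31518395] [ 0.001   0.0012 -0.0013] [[-0.0, -0.0, -0.003], [0.002, 0.001, -0.0], [-0.002, -0.001, 0.001]] [-0.88233784  0.49696465  0.0520709 ] 3.8252157663543055e-05 [-41.83428842  42.13157795  47.02226636  47.2570917  134.24548163
  57.86963345]
[[[0,-0,0.01,0,-0,-0,-1],[0,-0,0.01,0,-0,-0,-1],[0,-0,0.01,0,-0,-0,-1],[0,-0,0.01,0,-0,-0,-1],[0,-0.0001,0.0101,0,-0,-0,-1],[0,-0.0061,0.0082,-0.045,-0,-0,-1],[0,-0.0059,0.0084,-0.046,-0,-0,-1],[0,-0.0058,0.0085,-0.046,-0,-0,-1],[0,-0.0056,0.0085,-0.045,-0,-0,-1],[-0,-0.0054,0.0086,-0.046,-0,-0,-1],[-0,-0.0053,0.0087,-0.046,-0,-0,-1],[-0,-0.0051,0.0088,-0.045,-0,-0,-1]]]
[[[-0,-0.0049,0.0089,-0.046,-0,-0,-1],[-0,-0.0048,0.0089,-0.046,-0,-0,-1],[-0,-0.0046,0.009,-0.045,-0,-0,-1],[-0,-0.0044,0.009,-0.046,-0,-0,-1],[-0,-0.0042,0.0091,-0.046,-0,-0,-1],[-0,-0.0041,0.0092,-0.045,-0,-0,-1],[-0,-0.0038,0.0092,-0.046,-0,-0,-1],[-0.0001,-0.0037,0.0092,-0.046,-0,-0,-1],[0,-0.0035,0.0093,-0.046,-0,-0,-1],[0,-0.0034,0.0094,-0.045,-0,-0,-1],[0,-0.0031,0.0094,-0.046,-0,-0.001,-1],[0,-0.003,0.0094,-0.046,-0,0,-1]]]
[[[0,-0.0028,0.0094,-0.045,-0,0,-1],[0,-0.0026,0.0095,-0.046,-0,0,-1],[0,-0.0024,0.0095,-0.046,-0,0,-1],[0,-0.0022,0.0095,-0.045,-0,0,-1]]]
end [0.5295 0.0248 0.176 ]
```

View pics/s1.png

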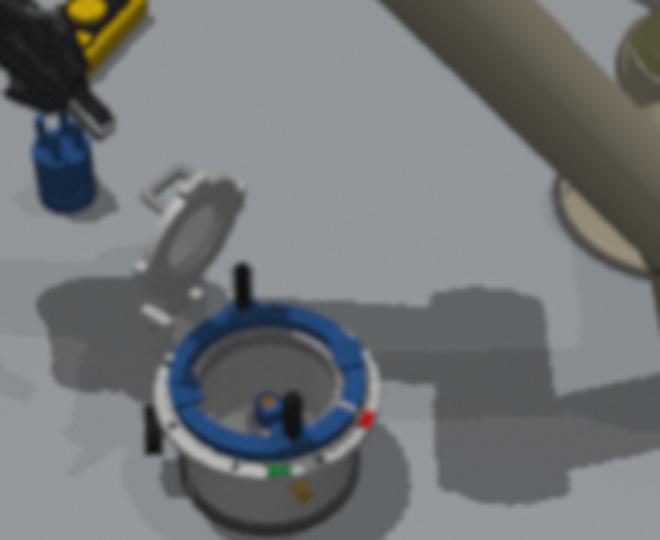

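The tool tip at crop (105,125) is lined up with the bar at (165,185). I'll push now.

Request:
{"api": "send_rows", "payload": {
  "deltas": [
    [[0, 0, 0.01, 0, 0, 0, -1], [0, 0, 0.01, 0, 0, 0, -1], [0, 0, 0.01, 0, 0, 0, -1], [0, 0, 0.01, 0, 0, 0, -1], [0, 0, 0.01, 0, 0, 0, -1], [0, -0.0061, 0.0082, -0.045, 0, 0, -1], [0, -0.0059, 0.0084, -0.046, 0, 0, -1], [0, -0.0058, 0.0085, -0.046, 0, 0, -1], [0, -0.0056, 0.0085, -0.045, 0, 0, -1], [0, -0.0054, 0.0086, -0.046, 0, 0, -1], [0, -0.0053, 0.0087, -0.046, 0, 0, -1], [0, -0.0051, 0.0088, -0.045, 0, 0, -1]]
  ]
}}

```text
time_s: 3.52
position: [0.5493, -0.0779, 0.2871]
tool_rot: [[0.983, 0.141, -0.121], [0.186, -0.735, 0.653], [0.003, -0.664, -0.748]]
ft_force: [2.4, -2.8, 2.1]
grip_width: 0.0
gripper_force: 1.6
```

```bash
python3 - <<'E'
from h import *
from rig import optics
d=optics.get_image('scene'); a=d['image'][90:270,180:400,::-1]; cv2.imwrite('pics/s2.png',cv2.resize(a,None,fx=3,fy=3,interpolation=2))
E
```

```text
(no output)
```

View pics/s2.png

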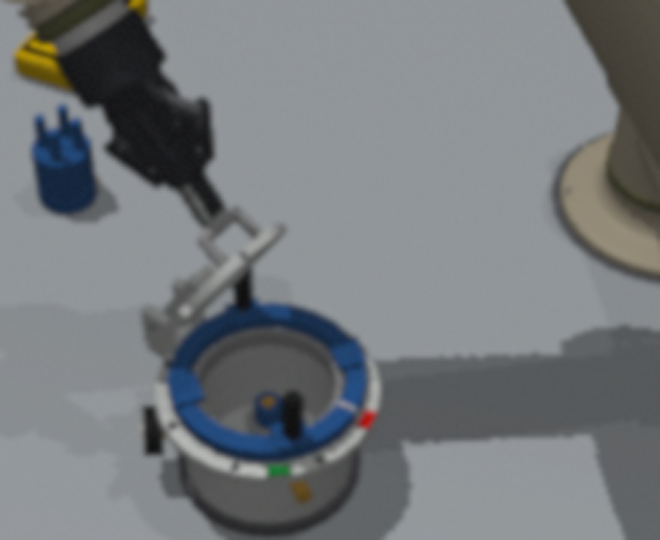

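The lid follows, with the fingertips on the bar at (220,215), so I'll continue.

Request:
{"api": "send_rows", "payload": {
  "deltas": [
    [[0, -0.0049, 0.0089, -0.046, 0, 0, -1], [0, -0.0048, 0.0089, -0.046, 0, 0, -1], [0, -0.0046, 0.009, -0.045, 0, 0, -1], [0, -0.0044, 0.009, -0.046, 0, 0, -1], [0, -0.0042, 0.0091, -0.046, 0, 0, -1], [0, -0.0041, 0.0092, -0.045, 0, 0, -1], [0, -0.0038, 0.0092, -0.046, 0, 0, -1], [0, -0.0037, 0.0092, -0.046, 0, 0, -1], [0, -0.0035, 0.0093, -0.046, 0, 0, -1], [0, -0.0034, 0.0094, -0.045, 0, 0, -1]]
  ]
}}

```text
time_s: 4.82
position: [0.5342, 0.0009, 0.2296]
tool_rot: [[0.983, 0.18, -0.048], [0.186, -0.947, 0.264], [0.002, -0.268, -0.963]]
ft_force: [1.0, 0.6, 2.8]
grip_width: -0.0
gripper_force: 1.2
```

Request:
{"api": "send_rows", "payload": {
  "deltas": [
    [[0, -0.0031, 0.0094, -0.046, 0, 0, -1], [0, -0.003, 0.0094, -0.046, 0, 0, -1], [0, -0.0028, 0.0094, -0.045, 0, 0, -1], [0, -0.0026, 0.0095, -0.046, 0, 0, -1], [0, -0.0013, 0.005, -0.046, 0, 0, -1]]
  ]
}}

```text
time_s: 5.45
position: [0.5301, 0.0211, 0.1898]
tool_rot: [[0.983, 0.186, -0.007], [0.186, -0.982, 0.042], [0.0, -0.043, -0.999]]
ft_force: [-0.0, 1.2, 2.2]
grip_width: 0.0
gripper_force: 1.1
```

Request:
{"api": "send_rows", "payload": {
  "deltas": [
    [[0, 0, 0.004, 0, 0, 0, -1], [0, 0, 0.004, 0, 0, 0, -1], [0, 0, 0.003, 0, 0, 0, -1], [0, 0, 0, 0, 0, 0, -1]]
  ]
}}

```text
time_s: 5.95
position: [0.5303, 0.0205, 0.1783]
tool_rot: [[0.983, 0.185, -0.009], [0.185, -0.982, 0.043], [-0.001, -0.044, -0.999]]
ft_force: [0.4, -0.6, -0.2]
grip_width: -0.0001
gripper_force: 0.0
```

Request:
{"api": "send_rows", "payload": {
  "deltas": [
    [[0, 0, 0.002, 0, 0, 0, -1], [0, 0, 0.002, 0, 0, 0, -1], [0, 0, 0.001, 0, 0, 0, -1], [0, 0, 0, 0, 0, 0, -1]]
  ]
}}

```text
time_s: 6.45
position: [0.5304, 0.0209, 0.1754]
tool_rot: [[0.983, 0.185, -0.006], [0.185, -0.982, 0.043], [0.002, -0.043, -0.999]]
ft_force: [-4.9, 0.6, 17.8]
grip_width: -0.0
gripper_force: 8.6
```

Request:
{"api": "send_rows", "payload": {
  "deltas": [
    [[0, 0, -0.01, 0, 0, 0, -1], [0, 0, -0.03, 0, 0, 0, -1], [0, 0.03, -0.05, 0, 0, 0, 0], [0, 0.05, -0.05, 0, 0, -0.15, 0], [0, 0.05, 0, 0, 0, -0.15, 0], [0, 0, 0, 0, 0, 0, 0]]
  ]
}}

```text
time_s: 7.2
position: [0.5621, -0.1077, 0.3015]
tool_rot: [[0.885, 0.465, -0.009], [0.465, -0.884, 0.043], [0.012, -0.042, -0.999]]
ft_force: [0.2, -0.7, -0.4]
grip_width: 0.0428
gripper_force: 0.0
```

```bash
python3 - <<'E'
from h import *
from rig import telemetry,optics
s=telemetry.observe(); print(s['time_s'],s['position'],s['grip_width'],s['q'])
ims=[]
for n,b in(('scene',(205,165,325,275)),('top',(235,145,345,250))):
    d=optics.get_image(n); np.savez(n+'1.npz',**d); ims.append(cv2.resize(d['image'][b[1]:b[3],b[0]:b[2],::-1],(400,400),interpolation=2))
cv2.imwrite('pics/c1.png',np.hstack(ims))
E
```

```text
7.2 [ 0.56214956 -0.10772165  0.30148808] 0.04277284648137933 [-23.55061997  23.0210394   64.97377393   2.06504841  93.44925893
  38.82518218]
```

View pics/c1.png

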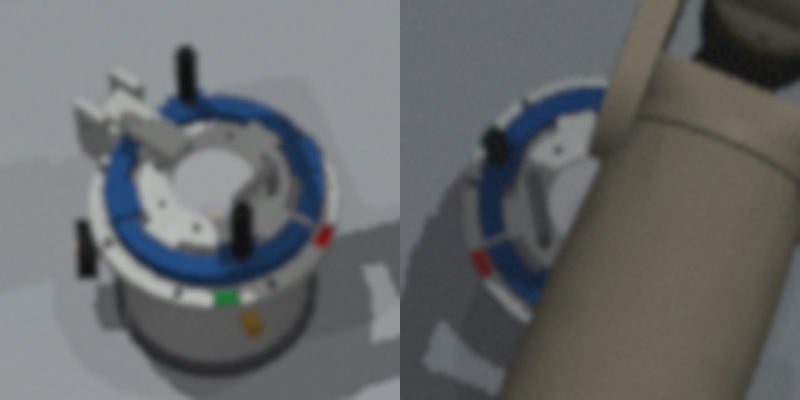

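The lid is shut and the ring is unmoved, with the line still near red at (303,218). Next I'll grip knob A, tangentially, and plan its arc.

```bash
cat >> h.py <<'E'
def kn(deg,z,r=.075):
    f=np.radians(deg); rad=np.array([np.cos(f),np.sin(f),0]); y=np.array([np.sin(f),-np.cos(f),0])
    return C+r*rad+ez*z, np.c_[np.cross(y,-ez),y,-ez]
E
python3 - <<'E'
from h import *
from rig import telemetry
s=telemetry.observe(); p,R=np.array(s['position']),np.array(s['tool_rot'])
a=kn(65.5,.27); b=kn(65.5,.164)
rows(lin(p,R,*a,7)+lin(*a,*b,5),p,R,0)
print(b)
E
```

```text
[[[0.0113,-0.0194,0.0055,-0.005,-0.004,-0.094,0],[0.0131,-0.0183,0.0054,-0.006,-0.003,-0.094,0],[0.0148,-0.017,0.0052,-0.005,-0.004,-0.094,0],[0.0164,-0.0155,0.0051,-0.005,-0.004,-0.094,0],[0.0177,-0.014,0.0049,-0.006,-0.004,-0.094,0],[0.0191,-0.0123,0.0048,-0.005,-0.003,-0.095,0],[0.0201,-0.0104,0.0047,-0.005,-0.004,-0.094,0],[-0,-0,0.0212,-0,-0,0,0],[-0,-0,0.0212,-0,-0,0,0],[-0,-0,0.0212,-0,-0,0,0],[-0,-0,0.0212,-0,-0,0,0],[-0,0,0.0212,-0,-0,0,0]]]
end [0.5681 0.0538 0.164 ]
(array([0.56810199, 0.0537471 , 0.164     ]), array([[ 0.41469324,  0.90996127, -0.        ],
       [ 0.90996127, -0.41469324, -0.        ],
       [-0.        ,  0.        , -1.        ]]))
```

Request:
{"api": "send_rows", "payload": {
  "deltas": [
    [[0.0113, -0.0194, 0.0055, -0.005, -0.004, -0.094, 0], [0.0131, -0.0183, 0.0054, -0.006, -0.003, -0.094, 0], [0.0148, -0.017, 0.0052, -0.005, -0.004, -0.094, 0], [0.0164, -0.0155, 0.0051, -0.005, -0.004, -0.094, 0], [0.0177, -0.014, 0.0049, -0.006, -0.004, -0.094, 0], [0.0191, -0.0123, 0.0048, -0.005, -0.003, -0.095, 0], [0.02, -0.0104, 0.0047, -0.005, -0.004, -0.094, 0], [0, 0, 0.015, 0, 0, 0, 0], [0, 0, 0, 0, 0, 0, 0]]
  ]
}}

```text
time_s: 8.43
position: [0.5671, 0.055, 0.2547]
tool_rot: [[0.412, 0.911, -0.002], [0.911, -0.412, -0.0], [-0.001, -0.001, -1.0]]
ft_force: [0.7, -0.0, 0.1]
grip_width: 0.0427
gripper_force: 0.0
```

```bash
python3 - <<'E'
from h import *
from rig import telemetry,optics
s=telemetry.observe(); print(s['time_s'],s['position'],np.round(s['tool_rot'],3).tolist())
d=optics.get_image('scene'); np.savez('scene2.npz',**d); a=d['image'][110:290,180:400,::-1]; cv2.imwrite('pics/s3.png',cv2.resize(a,None,fx=3,fy=3,interpolation=2))
E
```

```text
8.425 [0.56714202 0.05501737 0.25468713] [[0.412, 0.911, -0.002], [0.911, -0.412, -0.0], [-0.001, -0.001, -1.0]]
```

View pics/s3.png

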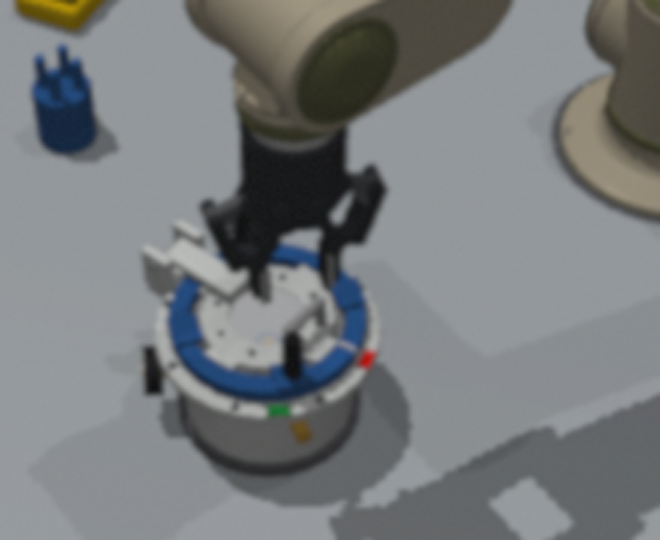

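The fingers (crop 262,290 and 330,280) straddle the knob at (292,350), so I'll descend and close gently.

Request:
{"api": "send_rows", "payload": {
  "deltas": [
    [[0, 0, 0.02, 0, 0, 0, 0], [0, 0, 0.02, 0, 0, 0, 0], [0, 0, 0.02, 0, 0, 0, 0], [0, 0, 0.02, 0, 0, 0, 0], [0, 0, 0.01, 0, 0, 0, 0], [0, 0, 0, 0, 0, 0, -0.3], [0, 0, 0, 0, 0, 0, -0.5], [0, 0, 0, 0, 0, 0, -0.7], [0, 0, 0, 0, 0, 0, -0.7]]
  ],
  "squeeze": 20
}}

```text
time_s: 9.6
position: [0.5684, 0.0538, 0.1664]
tool_rot: [[0.413, 0.911, 0.002], [0.911, -0.413, -0.0], [0.001, 0.002, -1.0]]
ft_force: [-1.8, 1.4, 5.9]
grip_width: 0.0172
gripper_force: 20.8
```

```bash
python3 - <<'E'
from h import *
from rig import telemetry
s=telemetry.observe(); p,R=np.array(s['position']),np.array(s['tool_rot'])
v=p-C; print(s['time_s'],p,s['grip_width'],s['gripper_force'],s['ft_force'],'r',np.hypot(*v[:2]),np.degrees(np.arctan2(v[1],v[0])))
rows([kn(x,p[2]) for x in np.linspace(65.5,15.5,21)[1:]],*[kn(65.5,p[2])[i] for i in (0,1)],-.7)
E
```

```text
9.6 [0.56839936 0.05378951 0.16636772] 0.01722226997059642 20.83160586305894 [-1.76240999  1.43094815  5.8648761 ] r 0.07516233213031305 65.30713800681352
[[[-0.0001,0.0033,0,0,0,0.044,-0.7],[-0,0.0032,0,0,0,0.043,-0.7],[-0.0001,0.0033,0,0,0,0.044,-0.7],[-0.0001,0.0033,0,0,0,0.044,-0.7],[-0.0001,0.0033,0,0,0,0.043,-0.7],[-0,0.0032,0,0,0,0.044,-0.7],[-0.0001,0.0033,0,0,0,0.043,-0.7],[-0.0001,0.0033,0,0,0,0.044,-0.7],[-0,0.0032,0,0,0,0.044,-0.7],[-0.0001,0.0033,0,0,0,0.043,-0.7],[-0.0001,0.0033,0,0,0,0.044,-0.7],[-0.0001,0.0033,0,0,0,0.044,-0.7]]]
[[[-0,0.0032,0,0,0,0.043,-0.7],[-0.0001,0.0033,0,0,0,0.044,-0.7],[-0.0001,0.0033,0,0,0,0.043,-0.7],[-0,0.0032,0,0,0,0.044,-0.7],[-0.0001,0.0033,0,0,0,0.044,-0.7],[-0.0001,0.0033,0,0,0,0.043,-0.7],[-0.0001,0.0033,0,0,0,0.044,-0.7],[-0,0.0032,0,0,0,0.044,-0.7]]]
end [0.6093 0.0056 0.1664]
```

Request:
{"api": "send_rows", "payload": {
  "deltas": [
    [[-0.0001, 0.0033, 0, 0, 0, 0.044, -0.7], [0, 0.0032, 0, 0, 0, 0.043, -0.7], [-0.0001, 0.0033, 0, 0, 0, 0.044, -0.7], [-0.0001, 0.0033, 0, 0, 0, 0.044, -0.7], [-0.0001, 0.0033, 0, 0, 0, 0.043, -0.7], [0, 0.0032, 0, 0, 0, 0.044, -0.7], [-0.0001, 0.0033, 0, 0, 0, 0.043, -0.7], [-0.0001, 0.0033, 0, 0, 0, 0.044, -0.7], [0, 0.0032, 0, 0, 0, 0.044, -0.7], [-0.0001, 0.0033, 0, 0, 0, 0.043, -0.7], [-0.0001, 0.0033, 0, 0, 0, 0.044, -0.7], [-0.0001, 0.0033, 0, 0, 0, 0.044, -0.7]]
  ]
}}

```text
time_s: 11.1
position: [0.5979, 0.0294, 0.1663]
tool_rot: [[0.814, 0.581, 0.001], [0.581, -0.814, 0.0], [0.001, 0.0, -1.0]]
ft_force: [-3.7, 2.3, 7.3]
grip_width: 0.0173
gripper_force: 20.8
```

Request:
{"api": "send_rows", "payload": {
  "deltas": [
    [[0, 0.0032, 0, 0, 0, 0.043, -0.7], [-0.0001, 0.0033, 0, 0, 0, 0.044, -0.7], [-0.0001, 0.0033, 0, 0, 0, 0.043, -0.7], [0, 0.0032, 0, 0, 0, 0.044, -0.7], [-0.0001, 0.0033, 0, 0, 0, 0.044, -0.7], [-0.0001, 0.0033, 0, 0, 0, 0.043, -0.7], [-0.0001, 0.0033, 0, 0, 0, 0.044, -0.7], [0, 0.0032, 0, 0, 0, 0.044, -0.7], [0, 0, 0, 0, 0, 0, -0.7]]
  ]
}}

```text
time_s: 12.22
position: [0.6092, 0.0058, 0.1663]
tool_rot: [[0.963, 0.269, 0.001], [0.269, -0.963, -0.0], [0.001, 0.001, -1.0]]
ft_force: [-3.5, 0.6, 6.7]
grip_width: 0.0174
gripper_force: 20.8
```

```bash
python3 - <<'E'
from h import *
from rig import telemetry,optics
s=telemetry.observe(); p=np.array(s['position']); v=p-C; print(p,np.hypot(*v[:2]),np.degrees(np.arctan2(v[1],v[0])),s['ft_force'])
d=optics.get_image('scene'); np.savez('scene3.npz',**d); b=(205,165,325,275)
cv2.imwrite('pics/s4.png',cv2.resize(d['image'][b[1]:b[3],b[0]:b[2],::-1],None,fx=5,fy=5,interpolation=2))
E
```

```text
[0.60915918 0.00575447 0.16634149] 0.07494792497496604 15.678982845687422 [-3.47653456  0.62931312  6.71902743]
```

View pics/s4.png

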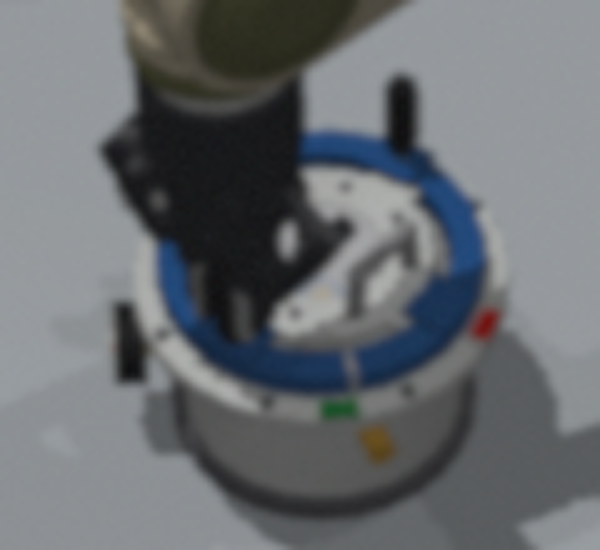

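The line's outer end is at crop (355,388), a little short of the green mark centre at (340,410). I'll compute what remains.

```bash
python3 - <<'E'
from h import *
S=load('scene','3'); f=lambda px,z:onplane(S,np.array((205,165))+(np.array(px)+.5)/5-.5,z)[0]-C
g=uv(mask(S,(45,90,40),(85,255,255),(205,165,325,275))); print(g.mean(0))
for n,v in(('green',f((340,410),.105)),('greenm',onplane(S,g.mean(0),.105)[0]-C),('out',f((355,388),.121)),('in',f((349,352),.121))): print(n,np.hypot(*v[:2]).round(4),np.degrees(np.arctan2(v[1],v[0])).round(1))
# corroborate: predicted pixels of line end & mark for line angles
for a in (60.7,56,): print(a,((proj(S,C+.084*np.array([np.cos(np.radians(a)),np.sin(np.radians(a)),0])+ez*.121)-(205,165)+.5)*5-.5))
E
```

```text
[272.33333333 246.2       ]
green 0.0902 56.0
greenm 0.0889 55.7
out 0.0904 60.7
in 0.0679 62.1
60.7 [[352.26225444 377.82284392]]
56 [[338.21941318 379.7020603 ]]
```

Request:
{"api": "send_rows", "payload": {
  "deltas": [
    [[-0.0001, 0.0033, 0, 0, 0, 0.044, -0.7], [-0.0001, 0.0032, 0, 0, 0, 0.043, -0.7], [0, 0, 0, 0, 0, 0, -0.7], [0, 0, 0, 0, 0, 0, -0.3], [0, 0, 0, 0, 0, 0, 0], [0, 0, 0, 0, 0, 0, 0], [0, 0, -0.02, 0, 0, 0, 0], [0, 0, -0.05, 0, 0, 0, 0], [0, 0.03, -0.05, 0, 0, 0, 0], [0, 0.06, 0, 0, 0, 0, 0], [0, 0.06, 0, 0, 0, 0, 0], [0, 0.06, 0, 0, 0, 0, 0]]
  ]
}}

```text
time_s: 13.78
position: [0.6495, -0.2089, 0.2855]
tool_rot: [[0.983, 0.184, 0.001], [0.184, -0.983, -0.0], [0.001, 0.0, -1.0]]
ft_force: [1.4, 0.7, 0.4]
grip_width: 0.0428
gripper_force: 0.0
```

```bash
python3 - <<'E'
from h import *
from rig import telemetry,optics
s=telemetry.observe(); print(s['position'],s['ft_force'])
d=optics.get_image('scene'); np.savez('scene4.npz',**d); b=(205,165,325,275)
cv2.imwrite('pics/s5.png',cv2.resize(d['image'][b[1]:b[3],b[0]:b[2],::-1],None,fx=5,fy=5,interpolation=2))
E
```

```text
[ 0.64951702 -0.20885294  0.28550268] [1.41107092 0.6848517  0.41754458]
```

View pics/s5.png

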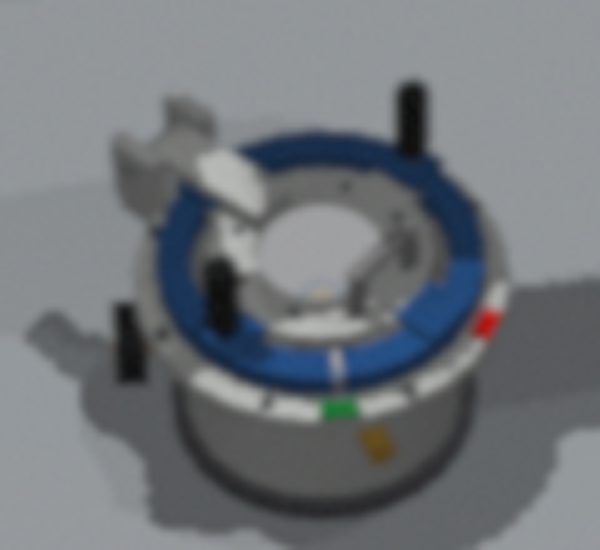

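The white line, at crop (338,380), points straight into the green mark at (340,410). The lid is down and the arm is clear, so I'm handing in.

```bash
python3 -c "
from rig import env
print(env.close_job())"
```

```text
the job is handed in; nothing more can be done
None
```

The lid is fully down, the lock ring's white line stands in the green mark, the arm is clear of everything, and the job is handed in at about 14 s of the 51 s allowed; the hand-in call returned no verdict.

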